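# Find which way the jar lid unscrews and hold it off

### The arm

A 7-joint arm with a two-finger parallel gripper is mounted at the origin on the work surface. World frame = base frame: x ahead of the robot, y to its left, z up, the work surface at z = 0. Lengths are in m, angles in rad, forces in N, time in s.
With the tool pointing down it reaches from about 0.35 to 0.9 m from the base axis. Payload 8.1 kg.
Tool frame: the origin (TCP) lies midway between the tips of the shut fingers; the grasp point (between the pads) lies 19 mm behind it; z points along the fingers, y is the line along which they close (so a half turn about z gives the same grasp; the last joint's range is limited). The gripper opens to 92 mm and grips with 3 to 60 N. Pads are 19 mm wide; open, the fingers measure 130 mm over their backs; the gripper's body (75 mm by 190 mm) begins 47 mm behind the grasp point.
Start: joints at [1.063, 0.434, 0.025, 1.573, -0.012, 1.134, -0.075], TCP at [0.246, -0.575, 0.202] pointing down, gripper open.
Joint ranges: [-2.62, 2.62], [-0.44, 2.09], [-1.27, 1.32], [0.08, 2.57], [-1.32, 4.46], [0.12, 2], [-2.74, 2.74]. Speed limits (rad/s): [2.22, 2.22, 3.01, 3.01, 3.14, 3.14, 3.14].

### API

Orientations are given as a rotation vector (axis times angle).
In Python, from cell import arm gives the robot as it stands.
- The arm moves only by the tool arm_command, never from a script. Its arguments are lists of equal length, an entry for each row: "dp": the shift along the tool's x, y, z in units of 25 mm (1.0 is 25 mm), a list of three; "angular": the turn, a rotation vector about the tool's x, y, z in units of 0.15 rad (1.0 is 0.15 rad), a list of three; "claw": the opening, from 0 (shut) to 1 (fully open). In form: {"dp": [[x, y, z], ...], "angular": [[rx, ry, rz], ...], "claw": [claw, ...]}. A call has 1 to 10 rows; each row shifts and turns the commanded pose from where the row before left it, along the tool's axes as they then stand; what a row does not reach is not made up. A row lasts 1/10 s, in which the tool goes at most 50 mm and 8.59 degrees, less where a joint would pass 70% of its speed; a pose out of reach is approached as far as the arm can. A call with a number of a shift or a turn outside -1 to 1 is refused whole. A call with a gripper value outside its range is refused whole. The fingers move at their own pace and stop on an object; "force" is the grip in N (left out, the last holds). Time passes only in rows, so rows that do not move let the fingers close. It gives the time, the measured TCP pose, the force, the opening and the grip force at its end, in the units of the state.
- arm.observe(): the state, without advancing time (a new reading comes with each control period).
- arm.get_image(name): name is "scene" or "top"; returns a dict with "frame" (420x560x3 uint8, red, green, blue), "z_map" (420x560 float32, m along the optical axis (not along the pixel's ray), 0 where there is no reading), "K" (3x3 intrinsics, pixels), "k1" (the pictures are not rectified: a ray, as slopes to the right and down, at radius r is drawn at 1 + k1 r^2 times it, then the intrinsics apply), "R" (3x3) and "t" (3): a world point X has camera coordinates R X + t. Camera axes: x right, y down, z forward; pixel columns grow to the right and rows downward; lengths in m; the calibration is good to about 2 mm. A picture is of the moment at which its call begins.
- arm.sign_off(): hands the job in; it is judged then, once.
The state is a dict: "clock": time; "joints": joint angles; "dq": joint speeds; "joint_efforts": joint torques, N m; "position": TCP position; "ee_rot": TCP orientation; "force": force on the tool from outside, world axes, zero at the start; "ft_torque": the same for the moment, N m; "width": opening from 0.0 (shut) to 1.0 (fully open); "gripper_force": force on a finger pad.
Only numpy, scipy, OpenCV 4.12 (cv2) and the standard library are available. Lean on these libraries where they do the work, as an engineer would, in place of code of your own. Each camera call takes 0.05 s, during which the arm holds its last target. There are 200 camera calls.

### The job

I need to get at the brass nuts: take hold of that jar's lid, try it both ways if need be to find out which way it loosens, turn it free and lift it off. Finish holding the lid in the gripper, level and still, straight above its jar with a good hand's width of room underneath; don't let go of it or drop it. Leave the other jar shut and everything else where it lies.

Things in the scene. Friction and masses are not known exactly. Their poses are not given: they have to be found in the camera images.
- plank: Bamboo plank, 120 x 310 x 18 mm, lying fixed on the bench; origin at the centre of its underside, its y axis runs along the row of two jars (80 mm either side of its centre), z up
- jar_brass: Squat glass jar full of BRASS nuts, 78 mm across, held fast in the plank (it cannot turn or move). Origin at the centre of its underside, 18 mm above the bench; z up. Shoulder 60 mm above the origin, top of the glass mouth 86 mm. The lid's underside sits at 74 mm; below it 14 mm of narrow neck (44 mm across) shows
- lid_brass_mid (a point): Centre (half-way up) of the loose stainless lid of the brass-nut jar: round knurled cap 54 mm across, 26 mm tall, 50 to 100 g. Its top lies 13 mm above this point; shut, the point is 87 mm above the jar's origin. Its x axis points along a red stripe painted on its top; shut, the stripe is parallel (within 3 degrees) to the jar's x axis, and the lid does not climb as it turns
- jar_brass_mouth (a point): Middle of the jar's glass mouth, hidden under the lid, 86 mm above the jar's origin. Its lug thread is left- or right-handed: it cannot be seen and differs from start to start. Turned the wrong way the lid meets a solid stop within 8 degrees; turned the right way it goes easily, is captive for about 40 degrees and lifts straight off anywhere from 50 to 125 degrees
- jar_blue: The like glass jar full of BLUE plastic plugs, held fast in the plank's other place; same sizes and origin as the brass one. Leave it shut
- lid_blue_mid (a point): Centre of the blue-plug jar's lid, made like the other one. Leave it shut
- battery: Red drill battery with a black top, 75 x 115 x 63 mm, origin at the centre of its underside; a bystander, leave it where it lies
- wrench: Steel wrench, 180 mm long along its x axis, lying on the bench; a bystander, leave it where it lies
- file: File with a green plastic handle, 260 mm long along its x axis, origin under its middle; a bystander, leave it where it lies
- clip: Black spring clip, 50 x 20 x 22 mm, lying on the plank between the jars, origin at its underside; a bystander, leave it where it lies
- spare_jar: Small loose closed jar with a dark cap, 64 mm across and 85 mm tall, origin at the centre of its underside; a bystander, leave it where it lies
- bit_box: Grey and yellow box of driver bits, 60 x 100 x 22 mm, origin at the centre of its underside; a bystander, leave it where it lies
Things that resemble listed ones, but are neither listed nor needed, are in the scene too. What is shaped like the part that bears lid_brass_mid but green or turquoise is not meant. Leave any green look-alike of the part that bears lid_blue_mid alone.

How it is judged:
By the outcome, as a careful person would: the job done as asked, in the order asked, and still so for the second after the job is handed in, while the arm keeps its last pose, push and grip.
It also fails if it takes over 35 s, if anything falls off the work surface, if the arm or the gripper's body presses on something with over 40 N, if the wrist force passes 120 N, or if a joint passes its speed limit or range.

## Working session

There is one attempt and no reset: what is moved stays moved. The work goes in short steps, Python scripts to look and compute and a tool call to move; the robot and the scene stay as the last step left them, time stands still between calls to the robot, and variables do not carry over. Pictures are saved under pics/ and viewed, at most 10 in all, crops included, and the job is handed in when it is done.

Besides the shell and the picture viewer there is one more tool, called after "Request:" as a command line: name --argument value ..., lists and objects as JSON in quotes. arm_command: Moves the arm, as the interface text tells. Its arguments: {"type":"object","properties":{"dp":{"type":"array","items":{"type":"array","items":{"type":"number"}}},"angular":{"type":"array","items":{"type":"array","items":{"type":"number"}}},"claw":{"type":"array","items":{"type":"number"}},"force":{"type":"number"}},"required":["dp","angular","claw"]}

```bash
mkdir -p pics; cat > h.py <<'E'
import numpy as np, cv2
from cell import arm
from scipy.spatial.transform import Rotation as Ro
def pt(im,u,v,z=None):
    K=im["K"];a=np.array([(u-K[0,2])/K[0,0],(v-K[1,2])/K[1,1]]);s=a.copy()
    for _ in range(20): s=a/(1+im["k1"]*(s@s))
    R=im["R"];t=im["t"]
    if z is None: # depth
        d=im["z_map"][int(round(v)),int(round(u))]; return R.T@(np.array([s[0],s[1],1])*d-t)
    r=R.T@np.array([s[0],s[1],1]);c=-R.T@t
    return c+r*(z-c[2])/r[2]
E
python3 - <<'E'
from h import *
for n in("scene","top"):
    im=arm.get_image(n);np.save(f"{n}.npy",im,allow_pickle=True)
    cv2.imwrite(f"pics/{n}0.png",cv2.resize(im["frame"][...,::-1],(784,588),interpolation=cv2.INTER_CUBIC))
print(arm.observe())
E
```

```text
{'clock': 0.1, 'joints': array([ 1.0633883 ,  0.43514037,  0.02495976,  1.57401497, -0.01159419,
        1.13399464, -0.07511143]), 'dq': array([-0.00074748, -0.00247126, -0.00120125, -0.00179631,  0.00031065,
       -0.0014128 , -0.00013487]), 'joint_efforts': array([ 3.60712911e-03, -6.69127035e+01,  9.88312438e-01, -3.15142930e+01,
       -6.03558496e-02,  3.74735962e-02,  8.89594139e-05]), 'position': array([ 0.24590888, -0.5740484 ,  0.20112793]), 'ee_rot': array([-3.07615671e+00, -6.31164926e-01,  6.40606117e-04]), 'force': array([ 0.52738734, -0.40661907,  0.92773785]), 'ft_torque': array([ 0.01345753, -0.00037159, -0.04604552]), 'gripper_force': 0.0, 'width': 0.9974551115515244}
```

View pics/scene0.png

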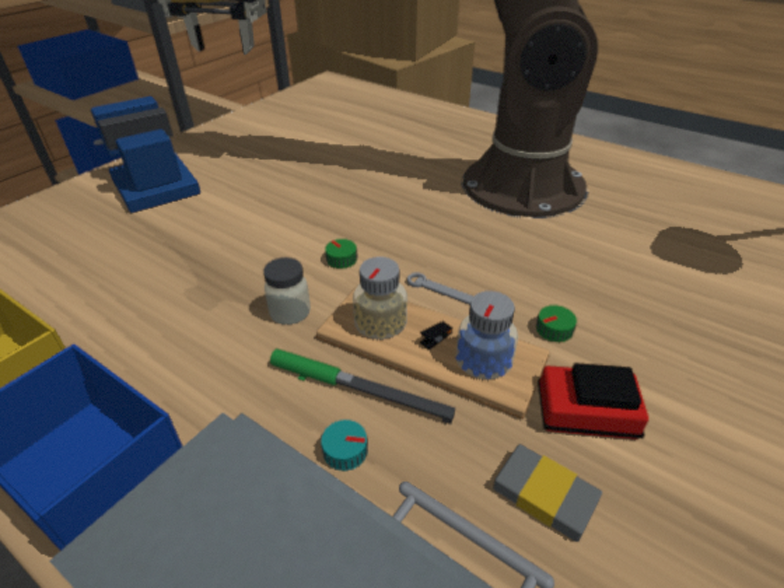

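View pics/top0.png

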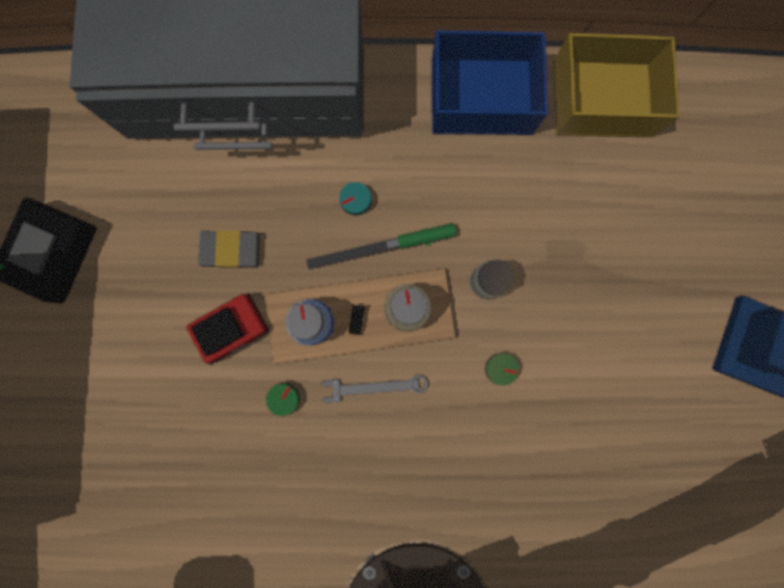

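The scene picture (784 px scale) shows these candidates:
- The silver lid on the brass-nut jar is at scene (380,273), top (408,303). This is the one I want.
- The silver lid on the blue jar is at scene (491,312), top (305,320).
- The green lids are at scene (341,252) and (556,323), and the turquoise lid is at (345,445).
- The spare jar's dark cap is at scene (284,272).

I'll check this choice in a close crop and measure it.

```bash
python3 - <<'E'
from h import *
S=np.load("scene.npy",allow_pickle=True).item();T=np.load("top.npy",allow_pickle=True).item()
a=cv2.resize(S["frame"][170:280,220:390,::-1],None,fx=4.4,fy=4.4,interpolation=cv2.INTER_CUBIC)[:, :400*2-52]
cv2.imwrite("pics/c1.png",a[:484])
b=cv2.resize(T["frame"][190:260,190:330,::-1],None,fx=5.6,fy=5.6,interpolation=cv2.INTER_CUBIC);cv2.imwrite("pics/c2.png",b);print(a.shape,b.shape)
s=560/784
for n,im,q in(("scene",S,[(380,268),(491,304),(380,320)]),("top",T,[(410,310),(305,318),(490,280),(355,320),(225,330),(450,270),(455,338),(273,361),(267,293)])):
    for u,v in q: print(n,(u,v),pt(im,u*s,v*s).round(4))
# silver lid tops by depth: cluster at z~0.117
for n,im in(("scene",S),("top",T)):
    P=[];
    for v in range(150,260):
        for u in range(150,380):
            p=pt(im,u,v)
            if abs(p[2]-.118)<.006: P.append(p)
    P=np.array(P);print(n,len(P))
    _,l,c=cv2.kmeans(P[:,:2].astype(np.float32),2,None,(3,50,1e-4),5,cv2.KMEANS_PP_CENTERS)
    for k in(0,1):
        Q=P[l[:,0]==k];print(len(Q),np.median(Q,0).round(4),((Q.min(0)+Q.max(0))/2).round(4),np.ptp(Q,0).round(4))
o=arm.observe();print(Ro.from_rotvec(o["ee_rot"]).as_matrix().round(3))
E
```

```text
(484, 748, 3) (392, 784, 3)
scene (380, 268) [0.5223 0.0188 0.1186]
scene (491, 304) [0.4995 0.1737 0.1172]
scene (380, 320) [0.553  0.0402 0.0577]
top (410, 310) [0.5132 0.011  0.1177]
top (305, 318) [0.5013 0.1693 0.1182]
top (490, 280) [ 0.5619 -0.1171  0.0833]
top (355, 320) [0.5001 0.0986 0.0358]
top (225, 330) [0.4835 0.3065 0.062 ]
top (450, 270) [ 0.5869 -0.0629  0.001 ]
top (455, 338) [ 0.4699 -0.0697  0.0092]
top (273, 361) [0.4318 0.2372 0.0174]
top (267, 293) [0.5474 0.2521 0.0006]
scene 1032
576 [0.5036 0.1767 0.1182] [0.4999 0.175  0.1163] [0.0539 0.0532 0.0085]
456 [0.5254 0.0193 0.1182] [0.5227 0.0175 0.1163] [0.0546 0.0535 0.0085]
top 1020
515 [0.4973 0.1713 0.1174] [0.4964 0.1725 0.1172] [0.0529 0.0538 0.0087]
505 [0.5185 0.013  0.1177] [0.5197 0.0138 0.1177] [0.0533 0.053  0.0102]
[[ 0.919  0.394 -0.001]
 [ 0.394 -0.919  0.001]
 [-0.    -0.001 -1.   ]]
```

View pics/c1.png

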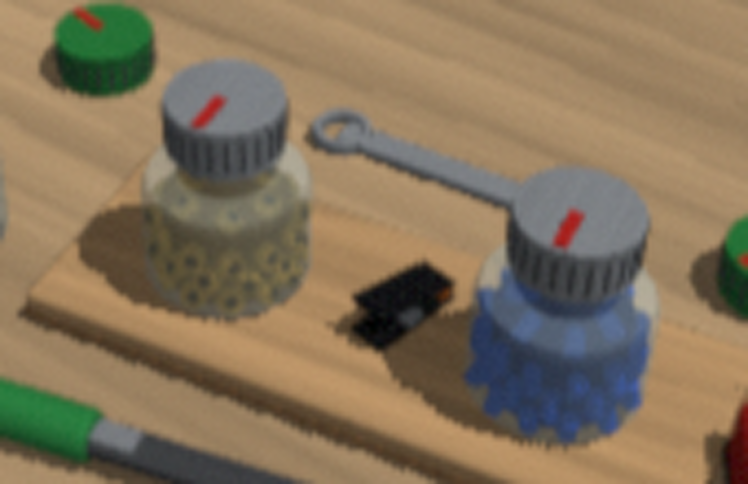

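View pics/c2.png

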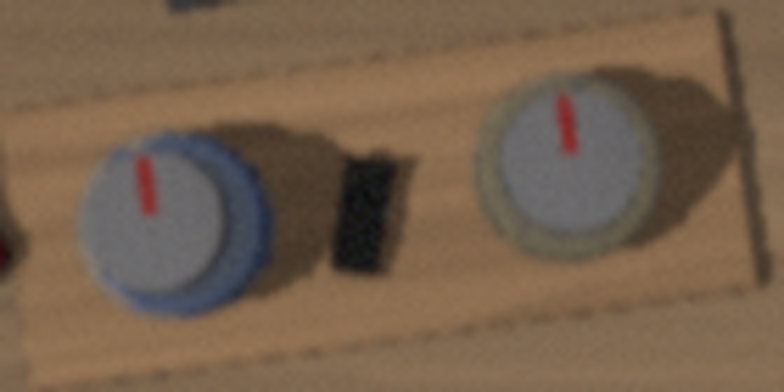

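The crops confirm it. The silver lid with yellow nuts beneath, centred at crop (568,155), is the brass jar's lid, and the blue jar's lid is at (150,220). The lid tops measure z=0.118 and are 0.160 m apart, which matches the sizes given. Next I'll check the approach path for tall obstacles.

```bash
cat >> h.py <<'E'
def go(tgt,yaw=None):
    o=arm.observe();R=Ro.from_rotvec(o["ee_rot"]).as_matrix()
    print("t",o["clock"],"p",o["position"].round(4),"yaw",np.degrees(np.arctan2(R[1,0],R[0,0])).round(2),"tilt",R[:,2].round(4),"j",o["joints"].round(2),"F",o["force"].round(1),"M",o["ft_torque"].round(2),"w",round(o["width"],3),"g",round(o["gripper_force"],1))
    print("units",(R.T@(np.array(tgt)-o["position"])/.025).round(2))
E
python3 - <<'E'
from h import *
T=np.load("top.npy",allow_pickle=True).item()
a=np.array([.246,-.575]);b=np.array([.521,.0155]);d=(b-a)/np.linalg.norm(b-a)
L=[]
for v in range(0,420,2):
    for u in range(0,560,2):
        if T["z_map"][v,u]>0:
            p=pt(T,u,v);e=p[:2]-a;s=e@d;q=abs(e@[-d[1],d[0]])
            if p[2]>.1 and -.1<s<.75 and q<.17: L.append(p)
L=np.array(L);print(len(L))
if len(L):print(L[np.argsort(-L[:,2])][:8].round(3))
go([.521,.0155,.16])
E
```

```text
162
[[ 0.431 -0.567  0.124]
 [ 0.44  -0.56   0.121]
 [ 0.431 -0.564  0.121]
 [ 0.427 -0.569  0.121]
 [ 0.512  0.03   0.121]
 [ 0.431 -0.555  0.121]
 [ 0.529  0.013  0.121]
 [ 0.427 -0.565  0.121]]
t 0.1 p [ 0.2459 -0.574   0.2011] yaw 23.19 tilt [-7.0e-04  1.2e-03 -1.0e+00] j [ 1.06  0.44  0.02  1.57 -0.01  1.13 -0.08] F [ 0.5 -0.4  0.9] M [ 0.01 -0.   -0.05] w 0.997 g 0.0
units [ 19.4  -17.34   1.67]
```

Request:
arm_command --dp '[[0.5,-0.45,0],[0.9,-0.8,0],[0.9,-0.8,0],[0.9,-0.8,0],[0.9,-0.8,0],[0.9,-0.8,0],[0.9,-0.8,0],[0.9,-0.8,0],[0.9,-0.8,0],[0.9,-0.8,0]]' --angular '[[0,0,0],[0,0,0],[0,0,0],[0,0,0],[0,0,0],[0,0,0],[0,0,0],[0,0,0],[0,0,0],[0,0,0]]' --claw '[1,1,1,1,1,1,1,1,1,1]'

```text
clock: 1.1
position: [0.3687, -0.3117, 0.2017]
ee_rot: [-3.077, -0.633, 0.0]
force: [0.3, -0.2, 0.4]
width: 1.0
gripper_force: 0.0
```

```bash
python3 -c "
from h import *
go([.521,.0155,.16])"
```

```text
t 1.1 p [ 0.3687 -0.3117  0.2017] yaw 23.24 tilt [-2.e-04  2.e-04 -1.e+00] j [ 0.68  0.21 -0.11  1.9   0.03  1.03 -0.6 ] F [ 0.3 -0.2  0.4] M [ 0.05 -0.06  0.03] w 1.0 g 0.0
units [10.76 -9.62  1.67]
```

Request:
arm_command --dp '[[0.9,-0.8,0],[0.9,-0.8,0],[0.9,-0.8,0],[0.9,-0.8,0],[0.9,-0.8,0],[0.9,-0.8,0],[0.9,-0.8,0],[0.9,-0.8,0],[0.9,-0.8,0],[0.9,-0.8,0]]' --angular '[[0,0,0],[0,0,0],[0,0,0],[0,0,0],[0,0,0],[0,0,0],[0,0,0],[0,0,0],[0,0,0],[0,0,0]]' --claw '[1,1,1,1,1,1,1,1,1,1]'

```text
clock: 2.1
position: [0.4961, -0.0396, 0.2017]
ee_rot: [3.077, 0.633, -0.001]
force: [0.4, -0.6, 0.4]
width: 1.0
gripper_force: 0.0
```

Request:
arm_command --dp '[[0.8,-0.8,0],[0.5,-0.5,0.3],[0,0,0.3],[0,0,0.3],[0,0,0.3],[0,0,0.3],[0,0,0.2],[0,0,0]]' --angular '[[0,0,0],[0,0,-0.5],[0,0,-0.8],[0,0,-0.8],[0,0,-0.8],[0,0,-0.8],[0,0,-0.8],[0,0,0]]' --claw '[1,1,1,1,1,1,1,1]'

```text
clock: 2.9
position: [0.5123, 0.0017, 0.1585]
ee_rot: [-2.692, -1.618, 0.003]
force: [-0.3, -0.4, -0.5]
width: 0.998
gripper_force: 0.0
```

```bash
python3 -c "
from h import *
go([.521,.0155,.135])"
```

```text
t 2.9 p [0.5123 0.0017 0.1585] yaw 62.02 tilt [-0.0019 -0.     -1.    ] j [ 0.24  0.34 -0.44  1.87  0.17  0.97 -0.77] F [-0.3 -0.4 -0.5] M [-0.01 -0.08 -0.01] w 0.998 g 0.0
units [0.65 0.05 0.94]
```

Request:
arm_command --dp '[[0.65,0.05,0.3],[0,0,0.5],[0,0,0.5],[0,0,0.5],[0,0,0.4],[0,0,0.3],[0,0,0.3],[0,0,0]]' --angular '[[0,0,0],[0,0,0],[0,0,0],[0,0,0],[0,0,0],[0,0,0],[0,0,0],[0,0,0]]' --claw '[1,1,1,1,1,1,1,1]'

```text
clock: 3.7
position: [0.5217, 0.0146, 0.0883]
ee_rot: [-2.694, -1.614, 0.002]
force: [-0.6, -0.2, -0.2]
width: 0.998
gripper_force: 0.0
```

```bash
python3 -c "
from h import *
go([.521,.0155,.088])
im=arm.get_image('scene');cv2.imwrite('pics/d.png',cv2.resize(im['frame'][110:270,180:400,::-1],None,fx=3.5,fy=3.5,interpolation=cv2.INTER_CUBIC))"
```

```text
t 3.7 p [0.5217 0.0146 0.0883] yaw 61.85 tilt [-1.5e-03 -1.0e-04 -1.0e+00] j [ 0.19  0.44 -0.42  1.93  0.24  0.82 -0.85] F [-0.6 -0.2 -0.2] M [-0.01 -0.01 -0.02] w 0.998 g 0.0
units [ 0.02 -0.04  0.01]
```

View pics/d.png

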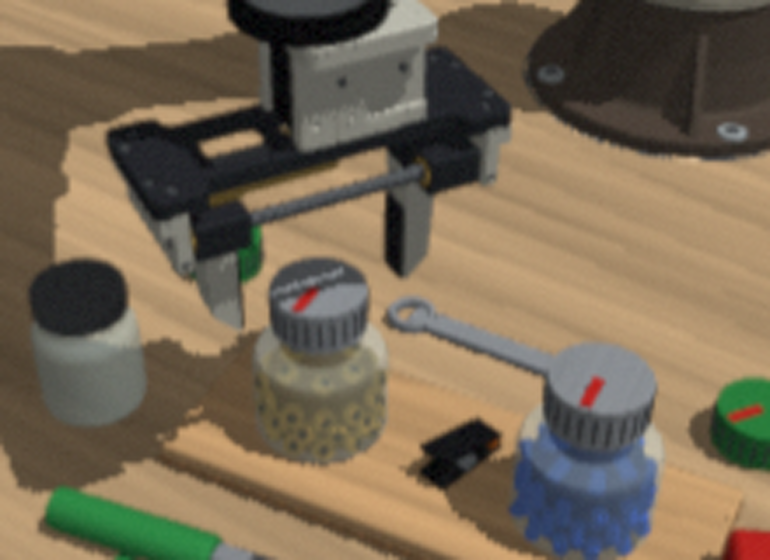

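The picture shows the open fingers either side of the silver lid. The tips are at about (235,325) and (400,275), and the lid top is at (318,285). The fingers look slightly high or behind, so I'll check this by projection.

```bash
python3 - <<'E'
from h import *
im=arm.get_image('scene');o=arm.observe();R=Ro.from_rotvec(o["ee_rot"]).as_matrix();p=o["position"]
def pr(X):
    c=im["R"]@X+im["t"];s=c[:2]/c[2];s=s*(1+im["k1"]*(s@s));uv=(im["K"]@[*s,1])[:2];return ((uv-[180,110])*3.5).round(0)
print("tcp",pr(p),"tips",[pr(p+R@[a,b,0]) for b in(-.046,.046,-.065,.065) for a in(-.0095,.0095)])
print("lidmid",pr(np.array([.521,.0155,.105])),"lidtop",pr(np.array([.521,.0155,.118])))
# finger depths
for u,v in((232,312),(225,290),(405,262),(408,240),(215,270),(318,285)):
    q=pt(im,u/3.5+180,v/3.5+110);print((u,v),q.round(3),"tool",(R.T@(q-p)).round(3))
E
```

```text
tcp [315. 324.] tips [array([381., 292.]), array([397., 311.]), array([232., 338.]), array([245., 359.]), array([410., 283.]), array([426., 301.]), array([199., 348.]), array([212., 369.])]
lidmid [317. 301.] lidtop [317. 283.]
(232, 312) [0.576 0.002 0.128] tool [ 0.014  0.053 -0.038]
(225, 290) [0.577 0.    0.142] tool [ 0.013  0.055 -0.053]
(405, 262) [0.483 0.047 0.122] tool [ 0.01  -0.05  -0.033]
(408, 240) [0.483 0.049 0.138] tool [ 0.012 -0.051 -0.048]
(215, 270) [ 0.582 -0.001  0.157] tool [ 0.014  0.06  -0.068]
(318, 285) [0.523 0.018 0.119] tool [ 0.003 -0.001 -0.029]
```

```bash
python3 - <<'E'
from h import *
im=arm.get_image('scene');o=arm.observe();R=Ro.from_rotvec(o["ee_rot"]).as_matrix();p=o["position"]
Q=[]
for v in range(110,215):
    for u in range(200,330):
        if im["z_map"][v,u]>0:
            q=R.T@(pt(im,u,v)-p)
            if abs(q[0])<.05 and abs(q[1])<.11 and q[2]<.0 : Q.append(q)
Q=np.array(Q)
for s in(1,-1):
  for z in np.arange(-.13,.0,.01):
    m=(Q[:,2]>=z)&(Q[:,2]<z+.01)&(s*Q[:,1]>.033)
    if m.sum()>2: print(s,z.round(3),m.sum(),"x",Q[m,0].min().round(3),Q[m,0].max().round(3),"y",Q[m,1].min().round(3),Q[m,1].max().round(3))
E
```

```text
1 -0.13 222 x -0.032 0.04 y 0.034 0.095
1 -0.12 250 x -0.037 0.039 y 0.033 0.093
1 -0.11 176 x -0.027 0.04 y 0.033 0.087
1 -0.1 101 x -0.033 0.039 y 0.049 0.087
1 -0.08 25 x 0.006 0.014 y 0.047 0.066
1 -0.07 58 x -0.009 0.013 y 0.046 0.065
1 -0.06 57 x -0.009 0.014 y 0.046 0.064
1 -0.05 50 x -0.008 0.013 y 0.048 0.064
1 -0.04 32 x -0.007 0.014 y 0.046 0.063
1 -0.03 7 x 0.009 0.013 y 0.046 0.053
-1 -0.13 118 x 0.024 0.039 y -0.091 -0.034
-1 -0.12 201 x 0.012 0.039 y -0.092 -0.047
-1 -0.11 160 x 0.0 0.04 y -0.087 -0.033
-1 -0.1 85 x -0.013 0.039 y -0.085 -0.047
-1 -0.09 21 x -0.011 0.015 y -0.057 -0.048
-1 -0.08 58 x -0.008 0.014 y -0.065 -0.045
-1 -0.07 64 x -0.007 0.014 y -0.064 -0.045
-1 -0.06 57 x -0.007 0.013 y -0.063 -0.045
-1 -0.05 52 x -0.007 0.014 y -0.063 -0.045
-1 -0.04 44 x -0.005 0.013 y -0.062 -0.045
-1 -0.03 15 x -0.006 0.013 y -0.052 -0.045
```

The picture and the depth map agree. The finger tips are really about 24 mm higher than the reported TCP, at z≈0.112, with the body shifted by the same amount. Sideways they line up with the lid. I'll descend in small steps and re-measure.

Request:
arm_command --dp '[[0,0,0.3],[0,0,0.3],[0,0,0]]' --angular '[[0,0,0],[0,0,0],[0,0,0]]' --claw '[1,1,1]'

```text
clock: 4.15
position: [0.5216, 0.0146, 0.0732]
ee_rot: [-2.694, -1.614, 0.003]
force: [-0.1, -0.0, -0.5]
width: 1.001
gripper_force: 0.0
```

```bash
cat >> h.py <<'E'
def tips():
    im=arm.get_image('scene');o=arm.observe();R=Ro.from_rotvec(o["ee_rot"]).as_matrix();p=o["position"];Q=[]
    for v in range(110,235):
        for u in range(200,330):
            if im["z_map"][v,u]>0:
                X=pt(im,u,v);q=R.T@(X-p)
                if abs(q[0])<.02 and .03<abs(q[1])<.075 and -.085<q[2]<.025 and X[2]>.08: Q.append([*q,X[2]])
    Q=np.array(Q)
    for s in(1,-1):
        m=Q[Q[:,1]*s>0];print("finger",s,"lowest tool z",np.sort(m[:,2])[-6:].round(4),"world z",np.sort(m[:,3])[:6].round(4),"y",(np.sort(s*m[:,1])[3]).round(4),"x",np.percentile(m[:,0],[3,97]).round(4))
    return im
E
python3 -c "
from h import *
go([.521,.0155,.066])
im=tips();cv2.imwrite('pics/e.png',cv2.resize(im['frame'][110:270,180:400,::-1],None,fx=3.5,fy=3.5,interpolation=cv2.INTER_CUBIC))"
```

```text
t 4.15 p [0.5216 0.0146 0.0732] yaw 61.86 tilt [-1.8e-03 -2.0e-04 -1.0e+00] j [ 0.18  0.46 -0.41  1.94  0.25  0.79 -0.86] F [-0.1 -0.  -0.5] M [-0.01 -0.08  0.03] w 1.001 g 0.0
units [ 0.02 -0.04  0.29]
finger 1 lowest tool z [-0.0301 -0.0285 -0.0282 -0.0271 -0.0263 -0.0262] world z [0.0997 0.0999 0.1007 0.1018 0.1021 0.1036] y 0.0462 x [-0.0046  0.0131]
finger -1 lowest tool z [-0.0271 -0.0271 -0.0252 -0.0251 -0.025  -0.0233] world z [0.097  0.0987 0.0987 0.0989 0.1008 0.1008] y 0.0451 x [-0.0062  0.0131]
```

View pics/e.png

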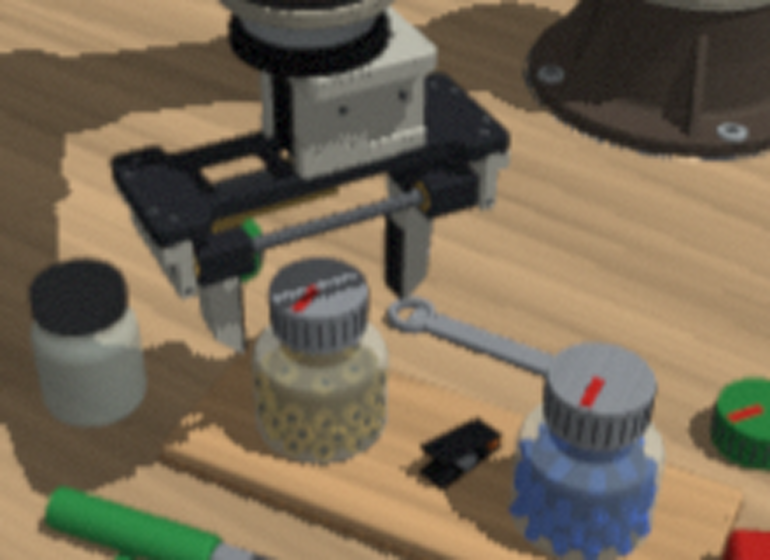

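The fingers are lower now, with tips at (235,345) and (400,295), which is z≈0.098 in the picture. They straddle the lid. I'll go down another 9 mm, then close gently.

Request:
arm_command --dp '[[0,0,0.2],[0,0,0.16],[0,0,0],[0,0,0],[0,0,0],[0,0,0],[0,0,0],[0,0,0],[0,0,0],[0,0,0]]' --angular '[[0,0,0],[0,0,0],[0,0,0],[0,0,0],[0,0,0],[0,0,0],[0,0,0],[0,0,0],[0,0,0],[0,0,0]]' --claw '[1,1,1,0.5,0.5,0.5,0.5,0.5,0.5,0.5]' --force 10

```text
clock: 5.2
position: [0.5223, 0.0148, 0.0654]
ee_rot: [2.695, 1.615, -0.0]
force: [-1.4, -0.8, 2.3]
width: 0.585
gripper_force: 10.0
```

```bash
python3 -c "
from h import *
go([.521,.0155,.064])"
```

```text
t 5.2 p [0.5223 0.0148 0.0654] yaw 61.86 tilt [-1.e-04 -1.e-04 -1.e+00] j [ 0.17  0.47 -0.41  1.95  0.26  0.77 -0.87] F [-1.4 -0.8  2.3] M [0.02 0.12 0.01] w 0.585 g 10.0
units [ 0.   -0.06  0.05]
```

The width of 0.585 corresponds to 53.8 mm, so the fingers are on the lid. I'll grip firmly and probe one way.

Request:
arm_command --dp '[[0,0,0],[0,0,0],[0,0,0],[0,0,0]]' --angular '[[0,0,0],[0,0,0],[0,0,0.2],[0,0,0.2]]' --claw '[0.5,0.5,0.5,0.5]' --force 35

```text
clock: 5.6
position: [0.5223, 0.0146, 0.0654]
ee_rot: [2.744, 1.529, -0.0]
force: [-2.2, -1.3, 3.9]
width: 0.577
gripper_force: 35.0
```

```bash
python3 -c "
from h import *
go([.521,.0155,.064])"
```

```text
t 5.6 p [0.5223 0.0146 0.0654] yaw 58.26 tilt [-1.e-04 -2.e-04 -1.e+00] j [ 0.16  0.47 -0.39  1.95  0.25  0.77 -0.92] F [-2.2 -1.3  3.9] M [-0.2   0.3   0.06] w 0.577 g 35.0
units [ 0.   -0.06  0.05]
```

Request:
arm_command --dp '[[0,0,0],[0,0,0],[0,0,0],[0,0,0]]' --angular '[[0,0,0.2],[0,0,0.2],[0,0,0.2],[0,0,0]]' --claw '[0.5,0.5,0.5,0.5]'

```text
clock: 6.0
position: [0.5222, 0.0146, 0.0654]
ee_rot: [2.809, 1.406, -0.001]
force: [-2.5, -1.4, 5.0]
width: 0.575
gripper_force: 35.0
```

```bash
python3 -c "
from h import *
go([.521,.0155,.064])"
```

```text
t 6.0 p [0.5222 0.0146 0.0654] yaw 53.16 tilt [-3.e-04 -4.e-04 -1.e+00] j [ 0.14  0.46 -0.37  1.95  0.23  0.77 -1.  ] F [-2.5 -1.4  5. ] M [-0.35  0.6   0.  ] w 0.575 g 35.0
units [-0.   -0.06  0.05]
```

Request:
arm_command --dp '[[0,0,0],[0,0,0],[0,0,0],[0,0,0],[0,0,0]]' --angular '[[0,0,0.2],[0,0,0.2],[0,0,0.2],[0,0,0.2],[0,0,0.1]]' --claw '[0.5,0.5,0.5,0.5,0.5]'

```text
clock: 6.5
position: [0.5221, 0.0147, 0.0654]
ee_rot: [2.898, 1.214, -0.001]
force: [-3.5, -1.7, 5.2]
width: 0.58
gripper_force: 35.0
```

```bash
python3 -c "
from h import *
go([.521,.0155,.064])
im=arm.get_image('scene');cv2.imwrite('pics/f.png',cv2.resize(im['frame'][150:235,220:330,::-1],None,fx=6,fy=6,interpolation=cv2.INTER_CUBIC))"
```

```text
t 6.5 p [0.5221 0.0147 0.0654] yaw 45.46 tilt [-4.e-04 -3.e-04 -1.e+00] j [ 0.12  0.46 -0.33  1.95  0.21  0.76 -1.11] F [-3.5 -1.7  5.2] M [-0.29  0.65  0.1 ] w 0.58 g 35.0
units [-0.01 -0.05  0.05]
```

View pics/f.png

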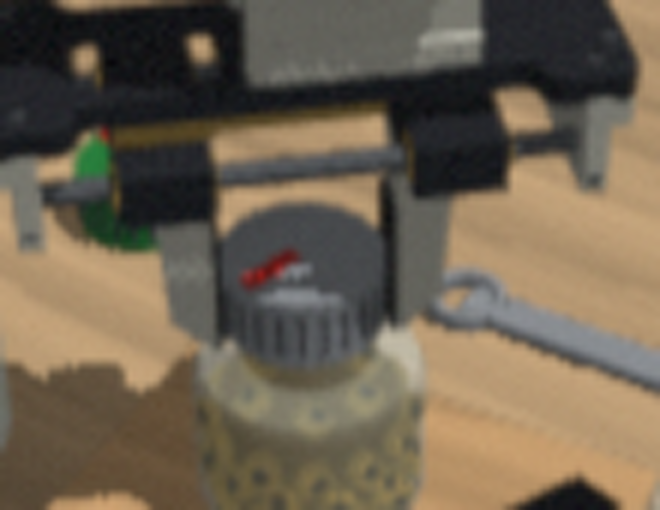

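The stripe has turned with the gripper and now runs from (295,255) to (245,280). The finger tips grip the lid's knurling just above the glass shoulder. I'll measure the stripe angle to rule out slip.

```bash
python3 - <<'E'
from h import *
im=arm.get_image('scene')
def ang(a,b,ox,oy,f):
    p=[pt(im,ox+x/f,oy+y/f,.118) for x,y in(a,b)];d=(p[1]-p[0])[:2];return np.degrees(np.arctan2(d[1],d[0])).round(1)
print(ang((222,98),(197,127),220,170,4.4),ang((295,255),(245,280),220,150,6))
E
```

```text
8.3 -15.1
```

The stripe has turned about 20° with no torque, well past the 8° stop, so this direction loosens it. I'll carry on to about 75°.

Request:
arm_command --dp '[[0,0,0],[0,0,0],[0,0,0],[0,0,0],[0,0,0],[0,0,0],[0,0,0],[0,0,0],[0,0,0],[0,0,0]]' --angular '[[0,0,0.3],[0,0,0.4],[0,0,0.4],[0,0,0.4],[0,0,0.4],[0,0,0.4],[0,0,0.4],[0,0,0.4],[0,0,0.4],[0,0,0.4]]' --claw '[0.5,0.5,0.5,0.5,0.5,0.5,0.5,0.5,0.5,0.5]'

```text
clock: 7.6
position: [0.5221, 0.0148, 0.0654]
ee_rot: [3.125, 0.325, -0.001]
force: [-3.7, -1.5, 4.3]
width: 0.577
gripper_force: 35.0
```

Request:
arm_command --dp '[[0,0,0],[0,0,0],[0,0,0],[0,0,0],[0,0,0],[0,0,0],[0,0,0],[0,0,0],[0,0,0]]' --angular '[[0,0,0.4],[0,0,0.4],[0,0,0.4],[0,0,0.4],[0,0,0.4],[0,0,0.4],[0,0,0.4],[0,0,0.2],[0,0,0]]' --claw '[0.5,0.5,0.5,0.5,0.5,0.5,0.5,0.5,0.5]'

```text
clock: 8.5
position: [0.5223, 0.0149, 0.0654]
ee_rot: [3.119, -0.378, -0.0]
force: [-3.0, -0.9, 4.9]
width: 0.577
gripper_force: 35.0
```

```bash
python3 -c "
from h import *
go([.521,.0155,.064])
im=arm.get_image('scene');cv2.imwrite('pics/g.png',cv2.resize(im['frame'][150:235,220:330,::-1],None,fx=6,fy=6,interpolation=cv2.INTER_CUBIC))"
```

```text
t 8.5 p [0.5223 0.0149 0.0654] yaw -13.81 tilt [-1.e-04 -1.e-04 -1.e+00] j [-0.08  0.43 -0.06  1.97  0.04  0.74 -1.98] F [-3.  -0.9  4.9] M [-0.13  0.57 -0.03] w 0.577 g 35.0
units [-0.06 -0.01  0.05]
```

View pics/g.png

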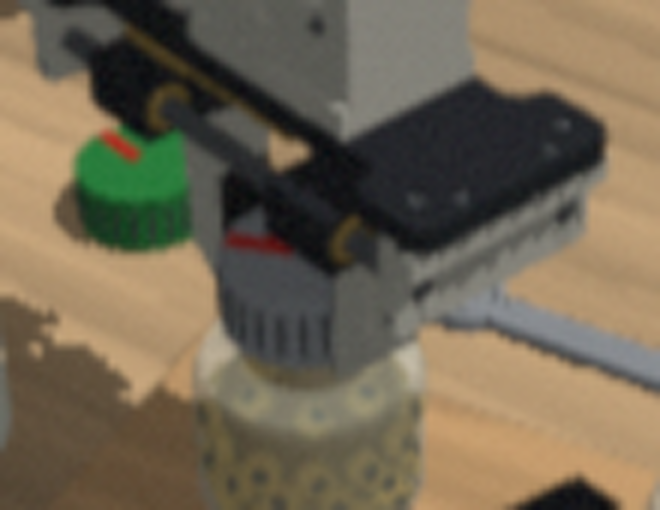

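The stripe now runs from about (290,248) to (225,240), so it keeps turning with the fingers. I'll check its angle against the 76° the gripper has turned.

```bash
python3 - <<'E'
from h import *
im=arm.get_image('scene')
f=im["frame"].astype(int);m=(f[...,0]>f[...,1]+50)&(f[...,0]>f[...,2]+50);ys,xs=np.nonzero(m[185:195,255:272]);xs=xs+255;ys=ys+185
P=np.array([pt(im,x,y,.118)[:2] for x,y in zip(xs,ys)]);C=np.cov(P.T);w,v=np.linalg.eigh(C);print(len(P),P.mean(0),np.degrees(np.arctan2(v[1,1],v[0,1])))
E
```

```text
15 [0.5282659  0.00208291] 111.0810924632195
```

The stripe is at −69°, so it has turned 77° with no slip. That is inside the 50–125° window, so I'll start the lift gently.

Request:
arm_command --dp '[[0,0,-0.1],[0,0,-0.2],[0,0,-0.2],[0,0,-0.2],[0,0,0]]' --angular '[[0,0,0],[0,0,0],[0,0,0],[0,0,0],[0,0,0]]' --claw '[0.5,0.5,0.5,0.5,0.5]'

```text
clock: 9.1
position: [0.5232, 0.0149, 0.0838]
ee_rot: [-3.119, 0.376, -0.003]
force: [0.4, 0.1, -1.3]
width: 0.579
gripper_force: 35.0
```

```bash
python3 -c "
from h import *
go([.5215,.0155,.200])"
```

```text
t 9.1 p [0.5232 0.0149 0.0838] yaw -13.76 tilt [ 1.9e-03  2.0e-04 -1.0e+00] j [-0.08  0.41 -0.07  1.95  0.04  0.78 -1.98] F [ 0.4  0.1 -1.3] M [ 0.08 -0.03  0.02] w 0.579 g 35.0
units [-0.06 -0.01 -4.65]
```

Force is only about −1 N, roughly the lid's weight, so it has come free. I'll lift it the rest of the way.

Request:
arm_command --dp '[[0,0,-0.3],[0,0,-0.5],[0,0,-0.6],[0,0,-0.6],[0,0,-0.6],[0,0,-0.6],[0,0,-0.6],[0,0,-0.5],[0,0,-0.4],[0,0,-0.2]]' --angular '[[0,0,0],[0,0,0],[0,0,0],[0,0,0],[0,0,0],[0,0,0],[0,0,0],[0,0,0],[0,0,0],[0,0,0]]' --claw '[0.5,0.5,0.5,0.5,0.5,0.5,0.5,0.5,0.5,0.5]'

```text
clock: 10.1
position: [0.5227, 0.0148, 0.2066]
ee_rot: [-3.119, 0.377, -0.002]
force: [0.2, 1.0, -1.3]
width: 0.579
gripper_force: 35.0
```

Request:
arm_command --dp '[[0,0,0],[0,0,0],[0,0,0],[0,0,0],[0,0,0]]' --angular '[[0,0,0],[0,0,0],[0,0,0],[0,0,0],[0,0,0]]' --claw '[0.5,0.5,0.5,0.5,0.5]'

```text
clock: 10.6
position: [0.5222, 0.0148, 0.205]
ee_rot: [3.119, -0.376, -0.001]
force: [0.2, 0.0, -1.3]
width: 0.578
gripper_force: 35.0
```

```bash
python3 -c "
from h import *
go([.5222,.0149,.205])
im=arm.get_image('scene');cv2.imwrite('pics/i.png',cv2.resize(im['frame'][60:300,180:500,::-1],None,fx=2.4,fy=2.4,interpolation=cv2.INTER_CUBIC))"
```

```text
t 10.6 p [0.5222 0.0148 0.205 ] yaw -13.76 tilt [-7.e-04 -1.e-04 -1.e+00] j [-0.08  0.27 -0.06  1.81  0.02  1.06 -1.96] F [ 0.2  0.  -1.3] M [0.03 0.08 0.02] w 0.578 g 35.0
units [-0.   -0.01 -0.  ]
```

View pics/i.png

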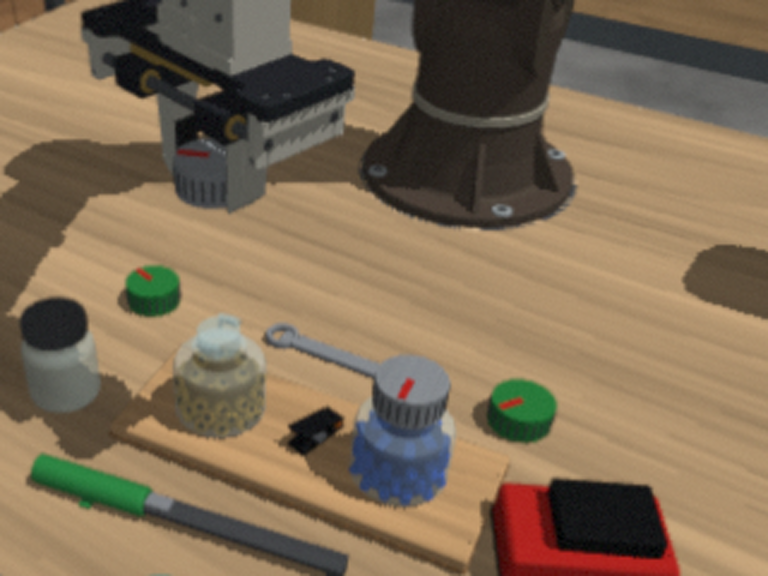

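The lid is in the gripper at (205,175), level and straight above the open brass jar at (220,370). It has risen 140 mm, leaving about 128 mm clear above the mouth. The blue jar is shut and nothing else has moved. The arm is still, so I'll hand in.

```bash
python3 -c "
from cell import arm
print(abs(arm.observe()['dq']).max());print(arm.sign_off())"
```

```text
0.0033865833126875285
the job is handed in; nothing more can be done
None
```

The brass-nut jar's lid loosened clockwise (seen from above); it is off and held level and still in the gripper about 128 mm above its jar, the blue jar is still shut, nothing else moved, and the job was handed in at about 10.6 s.

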